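Put the check weights back in their tray

ROBOT

A 6-joint arm with a two-finger parallel gripper is mounted at the origin on the work surface. World frame = base frame: x ahead of the robot, y to its left, z up, the work surface at z = 0. Lengths are in m, angles in rad, forces in N, time in s.
With the tool pointing down it reaches from about 0.375 to 0.975 m from the base axis. Payload 3.8 kg.
Tool frame: the origin (TCP) lies on the centre line of the jaws, within the pads' length; the fingertips stand 14 mm ahead of it and the grasp point (between the pads) lies 5 mm behind it; z points along the fingers, y is the line along which they close (so a half turn about z gives the same grasp; the last joint's range is limited). The gripper opens to 85 mm and grips with 20 to 120 N. Pads are 22 mm wide; open, the fingers measure 114 mm over their backs; the gripper's body (76 mm by 85 mm) begins 54 mm behind the grasp point. The pads swing forward as they close: fully open they stand 13 mm farther back than shut.
Start: joints at [-0.037, 0.264, 1.604, -0, 1.274, -0.037], TCP at [0.675, -0, 0.245] pointing down, gripper open.
Joint ranges: [-2.63, 2.63], [-0.94, 2.18], [0.31, 2.57], [-1.31, 4.45], [0, 2.66], [-2.55, 2.55]. Speed limits (rad/s): [2.57, 2.57, 3.14, 3.14, 3.14, 3.14].

INTERFACE

Orientations are given as a rotation vector (axis times angle).
In Python, from workcell import bot, eyes, spot_in gives the robot as it stands.
- The arm moves only by the tool carry_out, never from a script. Its argument "series" is text: rows parted by semicolons, each of 4 numbers parted by spaces: the shift along the world's x, y, z in m, then the turn about the world's z in degrees. In form: tx ty tz roll; .... A call has 1 to 20 rows; each row shifts and turns the commanded pose from where the row before left it; what a row does not reach is not made up. A row lasts 1/8 s, in which the tool goes at most 62.5 mm and 10.7 degrees, less where a joint would pass 70% of its speed; a pose out of reach is approached as far as the arm can. A call is refused whole if a number of a shift passes 0.0625 or a number of a turn 10.7, either way. A call with a gripper value outside its range is refused whole. "jaw" is the gripper command: -1 is shut, 1 is fully open, values between are in proportion, set as the call begins (left out, the last holds). The fingers move at their own pace and stop on an object; "grip_force" is the grip in N (left out, the last holds). Time passes only in rows, so rows that do not move let the fingers close. It gives the time, the measured TCP pose, the force, the opening and the grip force at its end, in the units of the state.
- bot.read_state(): the state, without advancing time (a new reading comes with each control period).
- eyes.read_camera(name): name is "scene" or "side" or "wrist"; returns (picture, depth): 480x640x3 uint8, blue, green, red; 480x640 float32, m along the optical axis (not along the pixel's ray), 0 where there is no reading.
- eyes.get_calibration(name): a dict with "K" (3x3 intrinsics, pixels), "distortion" ([k1, k2, p1, p2, k3] as OpenCV has them; the pictures are not rectified), "position" and "rotation" of the camera in the world; the wrist camera has in their place "T_tool_cam" (4x4, takes a point from camera to tool coordinates, whose origin is the TCP and whose axes are the flange's). Camera axes: x right, y down, z forward; pixel columns grow to the right and rows downward; lengths in m; the calibration is good to about 2 mm. A picture is of the moment at which its call begins: read the wrist's pose just before it. get_calibration takes no time and is no camera call.
- bot.finish_job(): hands the job in; it is judged then, once.
Trained networks look in the newest picture that a camera, given by its name, has taken for a name from the list of things; names that differ only in an ending like _2 or _b are one class to them, and where a whole thing is asked for, a point or a joint stands for the part that bears it (a point fixed in the world has none). Each returns a list of dicts, best first, with "score" (0 to 1); they miss things now and then, are a little off and sometimes report something else, mostly with a low value. They report only what shows in the picture. A call takes as long as a camera call. They do not tell look-alikes from the thing itself.
- spot_in(camera, target): "rect" ([centre column, centre row, width, height] in pixels, round what is visible of it).
The state is a dict: "time": time; "q": joint angles; "joint_vel": joint speeds; "joint_torque": joint torques, N m; "tool_pos": TCP position; "tcp_rot": TCP orientation; "wrist_force": force on the tool from outside, world axes, zero at the start; "torque": the same for the moment, N m; "width": opening from 0.0 (shut) to 1.0 (fully open); "grip_force": force on a finger pad.
Only numpy, scipy, OpenCV 4.12 (cv2) and the standard library are available. Lean on these libraries where they do the work, as an engineer would, in place of code of your own. Each camera call takes 0.05 s, during which the arm holds its last target. There are 200 camera calls.

TASK

Put the four round knobbed check weights back into the wooden tray beside the balance, each standing upright on the floor of the nest whose well is made for its size: the largest weight in the widest well, and so on down to the smallest. Set them down gently, do not drop them, and leave the two six-sided weights standing where they are.

Things in the scene. Friction and masses are not known exactly. Their poses are not given: they have to be found in the camera images.
- weight_a: the largest round weight: polished steel cylinder 46 mm in diameter and 36 mm high, with a round knob of 25.3 mm diameter on a short neck on top (47 mm high in all), about 500 g (true mass within 20 %). Stands upright and loose on the bench at the start. Origin: centre of its underside; z up along its axis.
- weight_b: the second largest round weight: polished steel cylinder 36 mm in diameter and 27 mm high, with a round knob of 19.8 mm diameter on a short neck on top (38 mm high in all), about 200 g (true mass within 20 %). Stands upright and loose on the bench at the start. Origin: centre of its underside; z up along its axis.
- weight_c: the third largest round weight: polished steel cylinder 27 mm in diameter and 24 mm high, with a round knob of 14.9 mm diameter on a short neck on top (35 mm high in all), about 100 g (true mass within 20 %). Stands upright and loose on the bench at the start. Origin: centre of its underside; z up along its axis.
- weight_d: the smallest round weight: polished steel cylinder 18 mm in diameter and 23 mm high, with a round knob of 9.9 mm diameter on a short neck on top (34 mm high in all), about 50 g (true mass within 20 %). Stands upright and loose on the bench at the start. Origin: centre of its underside; z up along its axis.
- nest_a: the nest for the largest weight: fixed grey block 86 x 86 x 10 mm with one round well of 60 mm diameter, 6 mm deep, open above, dark floor. Origin: centre of its underside (6 mm above the bench), under the well's centre; z up; well floor at z = 4 mm, upper face at z = 10 mm (16 mm above the bench). The nests stand in a square, 89 mm between centres, on a fixed wooden tray 190 x 190 mm.
- nest_b: the nest for the second largest weight: fixed grey block 86 x 86 x 10 mm with one round well of 49 mm diameter, 6 mm deep, open above, dark floor. Origin: centre of its underside (6 mm above the bench), under the well's centre; z up; well floor at z = 4 mm, upper face at z = 10 mm (16 mm above the bench). The tray's rim is lower than the nests.
- nest_c: the nest for the third largest weight: fixed grey block 86 x 86 x 10 mm with one round well of 39 mm diameter, 6 mm deep, open above, dark floor. Origin: centre of its underside (6 mm above the bench), under the well's centre; z up; well floor at z = 4 mm, upper face at z = 10 mm (16 mm above the bench). Which nest has which corner of the tray varies.
- nest_d: the nest for the smallest weight: fixed grey block 86 x 86 x 10 mm with one round well of 29 mm diameter, 6 mm deep, open above, dark floor. Origin: centre of its underside (6 mm above the bench), under the well's centre; z up; well floor at z = 4 mm, upper face at z = 10 mm (16 mm above the bench). The tray's place and angle vary; the balance beyond it (+x) is 75 mm high.
- hex_big: look-alike that stays: six-sided steel weight, 42 mm across flats, 34 mm high, flat top with a dark round hole, no knob, about 400 g, loose on the bench. Origin: centre of its underside, z up. The six weights stand in two rows along y, at least 85 mm apart between centres.
- hex_small: look-alike that stays: six-sided steel weight, 27 mm across flats, 25 mm high, flat top with a dark round hole, no knob, about 120 g, loose on the bench. Origin: centre of its underside, z up. Between the two rows of weights lie two white filter cassettes (44 mm discs) and steel forceps, no higher than 8 mm.
Mind the look-alikes: they are no part of the job. Leave any orange or purple look-alike of the weight_b alone. Leave any blue look-alike of the weight_a alone.

How it is judged:
At the end, for the whole second after the job is handed in: Each round weight stands upright (within 0.12 rad) and at rest in the nest of its own size, its axis within 10 mm of the well's centre and its underside on the well's floor (less than 2.5 mm above it); both six-sided weights stand upright within 20 mm of where they were (horizontal distance between weight_a and nest_a below 0.01 m and z of weight_a in the frame of nest_a below 0.0065 m and angle between each of weight_a, weight_b, weight_c, weight_d, hex_big, hex_small's own z axis and vertical below 0.12 rad and linear speed of each of weight_a, weight_b, weight_c, weight_d below 0.02 m/s and horizontal distance between weight_b and nest_b below 0.01 m and z of weight_b in the frame of nest_b below 0.0065 m and horizontal distance between weight_c and nest_c below 0.01 m and z of weight_c in the frame of nest_c below 0.0065 m and horizontal distance between weight_d and nest_d below 0.01 m and z of weight_d in the frame of nest_d below 0.0065 m and distance of each of hex_big, hex_small from where it was at the start of the episode below 0.02 m); the robot touches nothing.
It fails at once if a round weight is dropped or flung: near the bench or the tray it moves faster than 0.6 m/s ((height (world z) of weight_a below 0.035 m and linear speed of weight_a above 0.6 m/s) or (height (world z) of weight_b below 0.035 m and linear speed of weight_b above 0.6 m/s) or (height (world z) of weight_c below 0.035 m and linear speed of weight_c above 0.6 m/s) or (height (world z) of weight_d below 0.035 m and linear speed of weight_d above 0.6 m/s)).
It fails at once if a six-sided weight is displaced by more than 20 mm (distance of any of hex_big, hex_small from where it was at the start of the episode above 0.02 m).
It also fails if it takes over 112 s, if anything falls off the work surface, if the arm or the gripper's body presses on something with over 40 N, if the wrist force passes 120 N, or if a joint passes its speed limit or range.

## Working session

There is one attempt and no reset: what is moved stays moved. The work goes in short steps, Python scripts to look and compute and a tool call to move; the robot and the scene stay as the last step left them, time stands still between calls to the robot, and variables do not carry over. Pictures are saved under pics/ and viewed, at most 14 in all, crops included, and the job is handed in when it is done.

Besides the shell and the picture viewer there is one more tool, called after "Request:" by a JSON object that holds its "name" and its "arguments", one argument or row to a line. carry_out: Moves the arm, as the interface text tells. Its arguments: {"type":"object","properties":{"series":{"type":"string"},"jaw":{"type":"number"},"grip_force":{"type":"number"}},"required":["series"]}

```bash
mkdir -p pics; ls
python3 - <<'E'
from workcell import bot, eyes, spot_in
import cv2,pickle,numpy as np
np.set_printoptions(precision=4,suppress=True)
for n in ["scene","side"]:
    p,d=eyes.read_camera(n); c=eyes.get_calibration(n)
    cv2.imwrite(f"pics/{n}0.png",p); np.savez(f"{n}0.npz",p=p,d=d)
    pickle.dump(c,open(f"{n}.pkl","wb")); print(n,c)
print(eyes.get_calibration("wrist")); print(bot.read_state())
E
```

```text
pics
scene {'K': array([[604.8592,   0.    , 320.3846],
       [  0.    , 604.8592, 240.9098],
       [  0.    ,   0.    ,   1.    ]]), 'distortion': array([-0.155,  0.   ,  0.   ,  0.   ,  0.   ]), 'position': array([0.8373, 0.5764, 0.9371]), 'rotation': array([-0.7166, -2.7605,  0.8849])}
side {'K': array([[593.9101,   0.    , 318.5555],
       [  0.    , 593.9101, 243.2102],
       [  0.    ,   0.    ,   1.    ]]), 'distortion': array([-0.0061,  0.    ,  0.    ,  0.    ,  0.    ]), 'position': array([ 0.4056, -0.9249,  0.691 ]), 'rotation': array([-2.1619,  0.1227, -0.0621])}
{'K': array([[391.6533,   0.    , 320.6527],
       [  0.    , 391.6533, 243.1598],
       [  0.    ,   0.    ,   1.    ]]), 'distortion': array([-0.0755,  0.    ,  0.    ,  0.    ,  0.    ]), 'T_tool_cam': array([[-0.0001, -0.9643, -0.2647,  0.0664],
       [ 1.    , -0.0001,  0.0001, -0.0012],
       [-0.0001, -0.2647,  0.9643, -0.1291],
       [ 0.    ,  0.    ,  0.    ,  1.    ]])}
{'time': 0.1, 'q': array([-0.0369,  0.2647,  1.6052, -0.    ,  1.2737, -0.0369]), 'joint_vel': array([-0.0005, -0.0023, -0.0029, -0.0025,  0.0009, -0.0008]), 'joint_torque': array([  0.0003, -51.6707, -36.8589,   0.    ,   0.0062,   0.0001]), 'tool_pos': array([0.6744, 0.    , 0.2441]), 'tcp_rot': array([-2.2204, -2.2204,  0.0022]), 'wrist_force': array([ 0.5397,  0.1115, -0.4711]), 'torque': array([-0.025 , -0.0142, -0.0067]), 'grip_force': 0.0, 'width': 0.9984750777241758}
```

View pics/scene0.png

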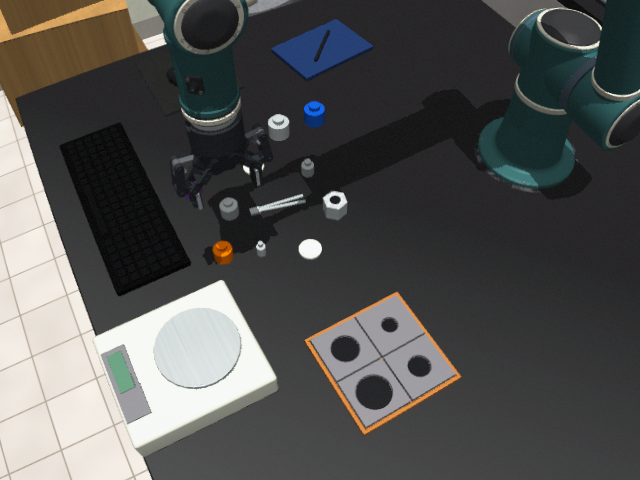

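View pics/side0.png

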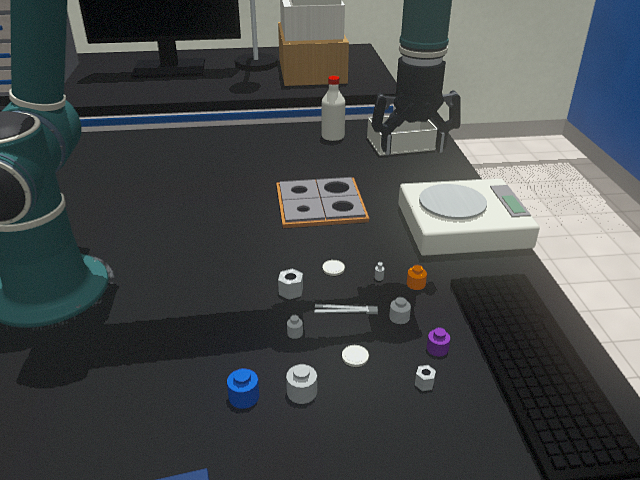

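```bash
cat > h.py <<'E'
import numpy as np,cv2,pickle
from scipy.spatial.transform import Rotation as R
np.set_printoptions(precision=4,suppress=True)
def cloud(d,c,T=None):
    u,v=np.meshgrid(np.arange(640),np.arange(480))
    n=cv2.undistortPoints(np.stack([u,v],-1).reshape(-1,1,2).astype(float),c["K"],np.array(c["distortion"])).reshape(480,640,2)
    P=np.dstack([n*d[...,None],d])
    if T is None: Rm,t=R.from_rotvec(c["rotation"]).as_matrix(),c["position"]
    else: Rm,t=T[:3,:3],T[:3,3]
    W=P@Rm.T+t; W[d==0]=np.nan; return W
E
python3 - <<'E'
from h import *
H=dict(a=.047,b=.038,c=.035,d=.034,hb=.034,hs=.025)
px=dict(scene=dict(a=(278,127),b=(229,208),c=(307,167),d=(261,248),hb=(335,205),org=(222,252),blue=(314,113)),
 side=dict(a=(302,383),b=(400,310),c=(295,327),d=(379,271),hb=(290,283),hs=(425,377),pur=(438,341),org=(417,277),blue=(242,388)))
tr=dict(scene=(382,362),side=(322,201))
for n in px:
    z=np.load(n+"0.npz"); W=cloud(z["d"],pickle.load(open(n+".pkl","rb")))
    for k,(u,v) in px[n].items():
        s=W[v-25:v+25,max(u-25,0):u+25].reshape(-1,3); s0=s[np.isfinite(s[:,0])]
        c0=W[v-2:v+3,u-2:u+3].reshape(-1,3); c0=np.nanmean(c0,0)
        s=s0[np.hypot(*(s0-c0)[:,:2].T)<.035]
        zt=np.percentile(s[:,2],98); t=s[s[:,2]>max(zt-.004,.015)]
        print(n,k,c0,"ztop",zt,"top mean",t.mean(0)[:2],"ext",np.ptp(t[:,:2],0),len(t), "tablez",np.percentile(s0[:,2],10))
    u,v=tr[n]; s=W[v-85:v+85,u-85:u+85].reshape(-1,3); s=s[(s[:,2]>.0125)&(s[:,2]<.019)]
    m=np.median(s[:,:2],0); s=s[np.hypot(*(s[:,:2]-m).T)<.14]
    r=cv2.minAreaRect(s[:,:2].astype(np.float32)*1000); print(n,"tray",r, np.median(s[:,2]))
    P=z["p"].max(2)
    sub=np.zeros_like(P);sub[v-75:v+75,u-85:u+85]=1
    zz=W[...,2]; m=(sub>0)&(zz<.0125)&(np.hypot(W[...,0]-r[0][0]/1e3,W[...,1]-r[0][1]/1e3)<.1)&(zz>.0075)
    nn,l,st,ce=cv2.connectedComponentsWithStats(m.astype(np.uint8))
    for i in range(1,nn):
        if st[i,4]>40:print("  well",ce[i],st[i],np.nanmean(W[l==i],0),np.ptp(W[l==i][:,:2],0))
E
```

```text
scene a [ 0.4556 -0.2907  0.0359] ztop 0.04931827555089624 top mean [ 0.4486 -0.305 ] ext [0.0246 0.0235] 70 tablez -0.0020800265923358154
scene b [ 0.6353 -0.1446  0.0282] ztop 0.039021891620028636 top mean [ 0.6338 -0.1531] ext [0.017  0.0194] 65 tablez -0.002347786180365996
scene c [ 0.4517 -0.168   0.0245] ztop 0.034410544584630394 top mean [ 0.4484 -0.1724] ext [0.0154 0.0151] 39 tablez -0.0026676441902768852
scene d [ 0.6211 -0.033   0.0232] ztop 0.03233574084946915 top mean [ 0.6202 -0.0372] ext [0.0089 0.0116] 27 tablez -0.0018120386207836515
scene hb [ 0.4558 -0.0468  0.0346] ztop 0.03751816006084248 top mean [ 0.4497 -0.0578] ext [0.0449 0.0444] 239 tablez -0.0016957383921125334
scene org [ 0.6889 -0.056   0.0287] ztop 0.03900729828597042 top mean [ 0.6859 -0.0647] ext [0.0197 0.0207] 82 tablez -0.0017701257928299128
scene blue [ 0.3677 -0.2913  0.0363] ztop 0.048686973707454784 top mean [ 0.3616 -0.3019] ext [0.0254 0.0242] 63 tablez -0.0023902429609681695
scene tray ((541.579833984375, 257.818603515625), (190.5993194580078, 189.49365234375), 0.988763689994812) 0.015745107
[... 1837 characters left out ...]
0.3605 -0.3199  0.0352] ztop 0.04722669217883409 top mean [ 0.3604 -0.3058] ext [0.0246 0.0272] 190 tablez -0.001959709961758982
side tray ((540.70263671875, 252.90621948242188), (175.22140502929688, 190.3807373046875), 0.9815233945846558) 0.014692556357497888
  well [336.4062 187.1146] [324 181  25  13 192] [0.5861 0.3106 0.0095] [0.058  0.0554]
  well [298.3523 189.5795] [291 184  16  11  88] [0.495  0.3086 0.0097] [0.0359 0.0519]
  well [342.2941 206.1569] [332 201  21  11 153] [0.587  0.2201 0.0098] [0.0454 0.0432]
  well [303.3793 208.9483] [297 206  14   7  58] [0.4986 0.2175 0.01  ] [0.0297 0.0295]
  well [325.7083 219.3264] [299 213  53  10 144] [0.543  0.1682 0.0098] [0.1152 0.0303]
```

Request:
{"name": "carry_out", "arguments": {
  "series": "-0.0228 -0.0306 -0.0095 0;-0.0228 -0.0306 -0.0095 0;-0.0228 -0.0306 -0.0095 0;-0.0228 -0.0306 -0.0095 0;-0.0228 -0.0306 -0.0095 0;-0.0228 -0.0306 -0.0095 0;-0.0228 -0.0306 -0.0095 0;-0.0228 -0.0306 -0.0095 0;-0.0228 -0.0306 -0.0095 0;-0.0228 -0.0306 -0.0095 0;0 0 0 0;0 0 0 0",
  "jaw": 0.53,
  "grip_force": 50
}}

```text
time: 1.6
tool_pos: [0.447, -0.3057, 0.1501]
tcp_rot: [-2.222, -2.22, -0.001]
wrist_force: [-0.0, -0.9, -0.3]
width: 0.767
grip_force: 0.0
```

```bash
cat > w.py <<'E'
from workcell import bot, eyes
from h import *
import sys
tag=sys.argv[1]; zt=float(sys.argv[2]); x0,y0=float(sys.argv[3]),float(sys.argv[4])
s=bot.read_state(); p,d=eyes.read_camera("wrist"); c=eyes.get_calibration("wrist")
T=np.eye(4);T[:3,:3]=R.from_rotvec(s["tcp_rot"]).as_matrix();T[:3,3]=s["tool_pos"]
W=cloud(d,c,T@c["T_tool_cam"]); cv2.imwrite(f"pics/w_{tag}.png",p)
P=W.reshape(-1,3); m=(np.hypot(P[:,0]-x0,P[:,1]-y0)<.03)&(abs(P[:,2]-zt)<.003)
print("tcp",s["tool_pos"],"n",m.sum(),"knob top",P[m].mean(0),"mid",(P[m].max(0)+P[m].min(0))/2,"ext",np.ptp(P[m],0))
E
python3 w.py a .047 .448 -.306
```

```text
tcp [ 0.447  -0.3057  0.1501] n 1253 knob top [ 0.4469 -0.3051  0.0475] mid [ 0.447  -0.3055  0.0469] ext [0.0242 0.0249 0.0056]
```

Request:
{"name": "carry_out", "arguments": {
  "series": "0 0 -0.025 0;0 0 -0.025 0;0 0 -0.025 0;0 0 -0.025 0;0 0 -0.015 0;0 0 -0.012 0;0 0 0 0;0 0 0 0"
}}

```text
time: 2.65
tool_pos: [0.4476, -0.3064, 0.024]
tcp_rot: [2.22, 2.221, 0.0]
wrist_force: [0.1, -0.9, 0.5]
width: 0.765
grip_force: 0.0
```

Request:
{"name": "carry_out", "arguments": {
  "series": "0 0 0 0;0 0 0 0;0 0 0 0;0 0 0 0;0 0 0 0;0 0 0 0;0 0 0 0;0 0 0 0",
  "jaw": -1,
  "grip_force": 50
}}

```text
time: 3.65
tool_pos: [0.4481, -0.3067, 0.0246]
tcp_rot: [2.22, 2.219, 0.001]
wrist_force: [1.6, 0.9, 6.0]
width: 0.517
grip_force: 51.7
```

Request:
{"name": "carry_out", "arguments": {
  "series": "0 0 0.01 0;0 0 0.03 0;0 0 0.03 0;0 0 0.02 0;0.005 0.02 0.005 0;0.01 0.045 0 0;0.0114 0.0506 0 0;0.0114 0.0506 0 0;0.0114 0.0506 0 0;0.0114 0.0506 0 0;0.0114 0.0506 0 0;0.0114 0.0506 0 0;0.0114 0.0506 0 0;0.0114 0.0506 0 0;0.0114 0.0506 0 0;0.0114 0.0486 0 0;0.005 0.025 0 0;0.0019 0.013 0 0;0 0 0 0;0 0 0 0"
}}

```text
time: 6.15
tool_pos: [0.5824, 0.2995, 0.1179]
tcp_rot: [-2.222, -2.22, 0.003]
wrist_force: [1.2, 0.1, -4.7]
width: 0.523
grip_force: 52.2
```

```bash
cat > wn.py <<'E'
from workcell import bot, eyes
from h import *
import sys
s=bot.read_state(); p,d=eyes.read_camera("wrist"); c=eyes.get_calibration("wrist")
T=np.eye(4);T[:3,:3]=R.from_rotvec(s["tcp_rot"]).as_matrix();T[:3,3]=s["tool_pos"]
W=cloud(d,c,T@c["T_tool_cam"]); cv2.imwrite(f"pics/n_{sys.argv[1]}.png",p)
z=W[...,2]; print("tcp",s["tool_pos"],"width",s["width"])
m=(z<.0125)&(z>.0075)&(p.max(2)<70); n,l,st,ce=cv2.connectedComponentsWithStats(m.astype(np.uint8))
for i in range(1,n):
    if st[i,4]>300: q=W[l==i]; print(st[i,:4],"mid",(q.max(0)+q.min(0))/2,"ext",np.ptp(q[:,:2],0))
m=(z>.013)&(z<.019); q=W[m]; q=q[(q[:,0]>.42)&(q[:,0]<.66)&(q[:,1]>.13)&(q[:,1]<.38)]
print("upper",q.min(0),q.max(0))
E
python3 wn.py a
```

```text
tcp [0.5824 0.2995 0.1179] width 0.5227864690472318
upper [0.4508 0.1685 0.013 ] [0.6287 0.3518 0.0189]
```

View pics/n_a.png

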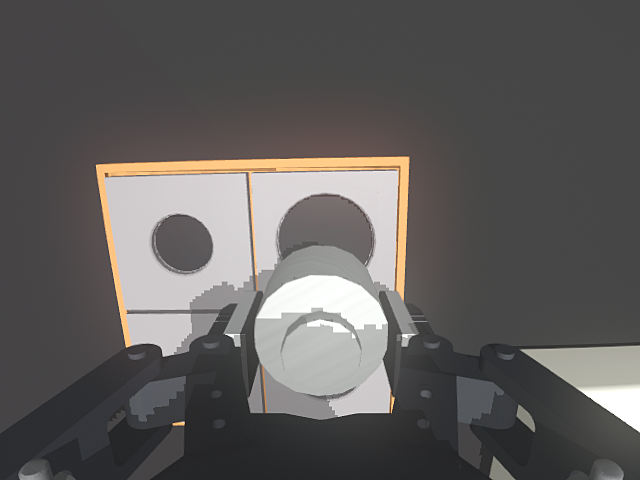

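```bash
sed -i 's/&(p.max(2)<70)//' wn.py; python3 wn.py a2
```

```text
tcp [0.5825 0.2994 0.118 ] width 0.5217593825605124
[ 95 156 314 192] mid [0.539  0.2903 0.01  ] ext [0.1924 0.1279]
[277 194  96  72] mid [0.5837 0.3091 0.0107] ext [0.0597 0.0455]
[153 214  60  59] mid [0.4941 0.3008 0.0107] ext [0.0381 0.0379]
upper [0.4505 0.1677 0.013 ] [0.6286 0.3466 0.0189]
```

Request:
{"name": "carry_out", "arguments": {
  "series": "0.0012 0.0016 -0.02 0;0 0 -0.025 0;0 0 -0.018 0;0 0 -0.01 0;0 0 -0.005 0;0 0 -0.003 0;0 0 -0.001 0;0 0 0 0;0 0 0 0"
}}

```text
time: 7.38
tool_pos: [0.5844, 0.3028, 0.0369]
tcp_rot: [2.221, 2.221, 0.001]
wrist_force: [-0.1, 0.6, -4.3]
width: 0.523
grip_force: 52.3
```

Request:
{"name": "carry_out", "arguments": {
  "series": "0 -0.0015 -0.001 0;0 0 -0.0008 0;0 0 -0.0005 0;0 0 0 0"
}}

```text
time: 7.88
tool_pos: [0.5841, 0.301, 0.0346]
tcp_rot: [2.221, 2.221, -0.0]
wrist_force: [-3.1, -1.8, 2.7]
width: 0.519
grip_force: 52.9
```

Request:
{"name": "carry_out", "arguments": {
  "series": "0 0 0 0;0 0 0 0;0 0 0 0;0 0 0.01 0;0 0 0.03 0;0 0 0.05 0;0.001 -0.02 0.01 0;0.004 -0.0455 0.01 0;0.004 -0.0455 0.005 0;0.005 -0.0455 0 0;0.005 -0.0455 0 0;0.005 -0.0455 0 0;0.005 -0.0455 0 0;0.005 -0.0455 0 0;0.005 -0.0455 0 0;0.005 -0.0455 0 0;0.004 -0.0255 0 0;0 0 0 0;0 0 0 0",
  "jaw": 0.45
}}

```text
time: 10.25
tool_pos: [0.6317, -0.1531, 0.1486]
tcp_rot: [-2.221, -2.221, -0.0]
wrist_force: [0.1, 1.0, -0.1]
width: 0.725
grip_force: 0.0
```

```bash
python3 w.py b .038 .632 -.154
python3 - <<'E'
from workcell import eyes
from h import *
p,d=eyes.read_camera("side"); W=cloud(d,eyes.get_calibration("side"))
P=W.reshape(-1,3); m=(np.hypot(P[:,0]-.584,P[:,1]-.302)<.03)&(P[:,2]>.053)&(P[:,2]<.062)
print("a top",P[m].mean(0),np.ptp(P[m],0),m.sum())
E
```

```text
tcp [ 0.6317 -0.1531  0.1486] n 727 knob top [ 0.6322 -0.1537  0.0386] mid [ 0.6323 -0.1539  0.0379] ext [0.0197 0.0193 0.0054]
a top [0.5829 0.2996 0.0555] [0.0237 0.0238 0.0055] 50
```

Request:
{"name": "carry_out", "arguments": {
  "series": "0.0006 -0.0007 -0.025 0;0 0 -0.025 0;0 0 -0.025 0;0 0 -0.025 0;0 0 -0.015 0;0 0 -0.0105 0;0 0 0 0;0 0 0 0"
}}

```text
time: 11.35
tool_pos: [0.6336, -0.1548, 0.0245]
tcp_rot: [2.22, 2.22, 0.001]
wrist_force: [0.4, -0.2, 0.1]
width: 0.727
grip_force: 0.0
```

Request:
{"name": "carry_out", "arguments": {
  "series": "0 0 0 0;0 0 0 0;0 0 0 0;0 0 0 0;0 0 0 0;0 0 0 0;0 0 0 0;0 0 0 0",
  "jaw": -1,
  "grip_force": 40
}}

```text
time: 12.35
tool_pos: [0.6338, -0.155, 0.0248]
tcp_rot: [2.22, 2.22, 0.002]
wrist_force: [-0.5, -0.1, 5.4]
width: 0.398
grip_force: 40.5
```

Request:
{"name": "carry_out", "arguments": {
  "series": "0 0 0.01 0;0 0 0.03 0;0 0 0.03 0;0 0 0.02 0;-0.003 0.02 0.005 0;-0.006 0.0447 0 0;-0.006 0.046 0 0;-0.006 0.046 0 0;-0.006 0.046 0 0;-0.006 0.046 0 0;-0.006 0.046 0 0;-0.006 0.0443 0 0;-0.003 0.028 0 0;0 0 0 0;0 0 0 0"
}}

```text
time: 14.22
tool_pos: [0.5834, 0.2124, 0.1173]
tcp_rot: [-2.22, -2.222, 0.004]
wrist_force: [-0.4, -0.7, -2.0]
width: 0.403
grip_force: 40.3
```

```bash
python3 wn.py b
```

```text
tcp [0.5834 0.2124 0.1173] width 0.4027662141623231
[ 78   0 337 319] mid [0.5398 0.2569 0.01  ] ext [0.1942 0.1923]
[272  37 105 110] mid [0.5838 0.3027 0.0105] ext [0.0596 0.0594]
[136  61  65  71] mid [0.4939 0.3016 0.0105] ext [0.0379 0.0387]
[287 207  79  64] mid [0.5853 0.2166 0.0106] ext [0.0488 0.0407]
[161 225  45  43] mid [0.4951 0.2118 0.0107] ext [0.0283 0.0277]
upper [0.4481 0.1684 0.013 ] [0.629  0.3505 0.019 ]
```

View pics/n_b.png

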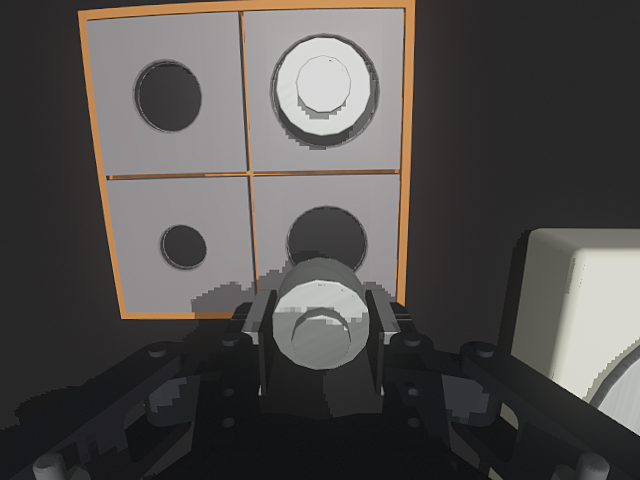

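Request:
{"name": "carry_out", "arguments": {
  "series": "0.002 -0.001 -0.02 0;0 0 -0.025 0;0 0 -0.018 0;0 0 -0.01 0;0 0 -0.006 0;0 0 -0.0035 0;0 0 -0.001 0;0 0 0 0;0 0 0 0"
}}

```text
time: 15.4
tool_pos: [0.587, 0.2116, 0.0355]
tcp_rot: [2.221, 2.221, 0.001]
wrist_force: [-0.3, -0.2, -1.8]
width: 0.401
grip_force: 40.3
```

Request:
{"name": "carry_out", "arguments": {
  "series": "-0.0015 0 -0.0008 0;0 0 -0.0004 0;0 0 0 0;0 0 0 0"
}}

```text
time: 15.9
tool_pos: [0.5858, 0.2116, 0.0347]
tcp_rot: [2.221, 2.221, 0.002]
wrist_force: [-1.2, -0.7, 5.5]
width: 0.401
grip_force: 40.9
```

Request:
{"name": "carry_out", "arguments": {
  "series": "0 0 0 0;0 0 0 0;0 0 0 0;0 0 0.01 0;0 0 0.03 0;0 0 0.05 0;-0.006 -0.02 0.01 0;-0.014 -0.04 0.01 0;-0.015 -0.043 0.005 0;-0.015 -0.043 0 0;-0.015 -0.043 0 0;-0.015 -0.043 0 0;-0.015 -0.043 0 0;-0.015 -0.043 0 0;-0.015 -0.04 0 0;-0.013 -0.027 0 0;0 0 0 0;0 0 0 0",
  "jaw": 0.3
}}

```text
time: 18.15
tool_pos: [0.4468, -0.1733, 0.1486]
tcp_rot: [-2.222, -2.22, -0.0]
wrist_force: [-0.3, 0.1, 0.5]
width: 0.649
grip_force: 0.0
```

```bash
python3 w.py c .035 .447 -.1735
```

```text
tcp [ 0.4468 -0.1733  0.1486] n 397 knob top [ 0.4468 -0.1736  0.0355] mid [ 0.4468 -0.1737  0.0351] ext [0.0136 0.0138 0.0056]
```

Request:
{"name": "carry_out", "arguments": {
  "series": "0 0 -0.025 0;0 0 -0.025 0;0 0 -0.025 0;0 0 -0.025 0;0 0 -0.015 0;0 0 -0.0105 0;0 0 0 0;0 0 0 0"
}}

```text
time: 19.2
tool_pos: [0.4479, -0.1739, 0.024]
tcp_rot: [2.22, 2.221, 0.001]
wrist_force: [0.7, -0.5, -0.3]
width: 0.648
grip_force: 0.0
```

Request:
{"name": "carry_out", "arguments": {
  "series": "0 0 0 0;0 0 0 0;0 0 0 0;0 0 0 0;0 0 0 0;0 0 0 0;0 0 0 0;0 0 0 0",
  "jaw": -1,
  "grip_force": 30
}}

```text
time: 20.2
tool_pos: [0.4479, -0.174, 0.0242]
tcp_rot: [2.221, 2.22, 0.001]
wrist_force: [-1.6, 0.2, 6.8]
width: 0.3
grip_force: 29.5
```

Request:
{"name": "carry_out", "arguments": {
  "series": "0 0 0.01 0;0 0 0.03 0;0 0 0.03 0;0 0 0.02 0;0.002 0.02 0.005 0;0.004 0.0427 0 0;0.004 0.0427 0 0;0.004 0.0427 0 0;0.004 0.0427 0 0;0.004 0.0427 0 0;0.004 0.0427 0 0;0.004 0.0427 0 0;0.004 0.0427 0 0;0.004 0.0427 0 0;0.004 0.0427 0 0;0.004 0.028 0 0;0 0 0 0;0 0 0 0"
}}

```text
time: 22.45
tool_pos: [0.4926, 0.3007, 0.1179]
tcp_rot: [-2.221, -2.222, 0.002]
wrist_force: [1.2, -0.2, -0.3]
width: 0.299
grip_force: 29.7
```

```bash
python3 wn.py c
```

```text
tcp [0.4926 0.3007 0.1179] width 0.2993596771640176
[241 160 313 211] mid [0.5398 0.2811 0.01  ] ext [0.1928 0.1459]
[423 196  89  90] mid [0.583  0.3028 0.0104] ext [0.0553 0.0589]
[295 216  63  58] mid [0.4946 0.3008 0.0106] ext [0.0388 0.0373]
[307 355  43  34] mid [0.4963 0.2101 0.0106] ext [0.029  0.0258]
upper [0.4507 0.171  0.013 ] [0.6282 0.3468 0.019 ]
```

View pics/n_c.png

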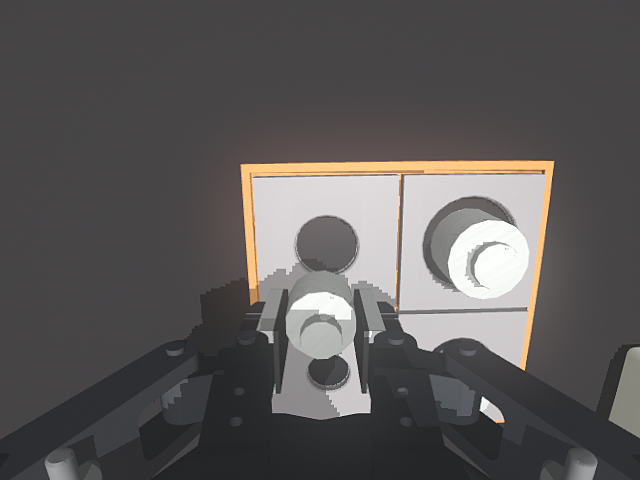

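Request:
{"name": "carry_out", "arguments": {
  "series": "0.001 0 -0.02 0;0 0 -0.025 0;0 0 -0.018 0;0 0 -0.01 0;0 0 -0.006 0;0 0 -0.0035 0;0 0 -0.001 0;0 0 0 0;0 0 0 0"
}}

```text
time: 23.62
tool_pos: [0.4945, 0.3016, 0.0353]
tcp_rot: [2.221, 2.221, 0.001]
wrist_force: [0.2, 0.2, -0.9]
width: 0.302
grip_force: 29.7
```

Request:
{"name": "carry_out", "arguments": {
  "series": "0 -0.0005 -0.0008 0;0 0 -0.0004 0;0 0 0 0;0 0 0 0"
}}

```text
time: 24.12
tool_pos: [0.4944, 0.301, 0.0342]
tcp_rot: [2.221, 2.221, 0.001]
wrist_force: [-1.5, -1.5, 5.4]
width: 0.299
grip_force: 30.1
```

Request:
{"name": "carry_out", "arguments": {
  "series": "0 0 0 0;0 0 0 0;0 0 0 0;0 0 0.01 0;0 0 0.03 0;0 0 0.05 0;0.007 -0.02 0.01 0;0.014 -0.038 0.01 0;0.015 -0.042 0.005 0;0.015 -0.042 0 0;0.015 -0.042 0 0;0.015 -0.042 0 0;0.015 -0.042 0 0;0.015 -0.042 0 0;0.013 -0.029 0 0;0 0 0 0;0 0 0 0",
  "jaw": 0.05
}}

```text
time: 26.25
tool_pos: [0.6174, -0.0382, 0.148]
tcp_rot: [-2.221, -2.22, 0.001]
wrist_force: [-0.6, -0.8, 0.7]
width: 0.527
grip_force: 0.0
```

```bash
python3 w.py d .034 .619 -.038
```

```text
tcp [ 0.6174 -0.0382  0.148 ] n 183 knob top [ 0.6191 -0.0375  0.0344] mid [ 0.6191 -0.0378  0.0337] ext [0.0097 0.0094 0.0052]
```

Request:
{"name": "carry_out", "arguments": {
  "series": "0.001 0.0005 -0.025 0;0 0 -0.025 0;0 0 -0.025 0;0 0 -0.025 0;0 0 -0.015 0;0 0 -0.0095 0;0 0 0 0;0 0 0 0"
}}

```text
time: 27.3
tool_pos: [0.62, -0.0376, 0.025]
tcp_rot: [2.22, 2.221, 0.002]
wrist_force: [-0.5, -0.5, -0.4]
width: 0.526
grip_force: 0.0
```

Request:
{"name": "carry_out", "arguments": {
  "series": "0 0 0 0;0 0 0 0;0 0 0 0;0 0 0 0;0 0 0 0;0 0 0 0;0 0 0 0;0 0 0 0",
  "jaw": -1,
  "grip_force": 25
}}

```text
time: 28.3
tool_pos: [0.6199, -0.0377, 0.025]
tcp_rot: [2.221, 2.221, 0.001]
wrist_force: [-0.0, -1.0, 5.4]
width: 0.193
grip_force: 24.5
```

Request:
{"name": "carry_out", "arguments": {
  "series": "0 0 0.01 0;0 0 0.03 0;0 0 0.03 0;0 0 0.02 0;-0.008 0.015 0.005 0;-0.02 0.04 0 0;-0.021 0.043 0 0;-0.021 0.043 0 0;-0.021 0.043 0 0;-0.021 0.04 0 0;-0.0125 0.0253 0 0;0 0 0 0;0 0 0 0"
}}

```text
time: 29.92
tool_pos: [0.4938, 0.2115, 0.1183]
tcp_rot: [-2.22, -2.222, 0.002]
wrist_force: [-0.7, -0.5, -1.3]
width: 0.193
grip_force: 24.5
```

```bash
python3 wn.py d
```

```text
tcp [0.4938 0.2115 0.1183] width 0.19345493817696868
[232   0 337 318] mid [0.5403 0.2579 0.01  ] ext [0.1938 0.1933]
[430  38  78 108] mid [0.5792 0.3033 0.0102] ext [0.0484 0.0597]
[291  58  69  71] mid [0.4948 0.3018 0.0106] ext [0.039  0.0387]
[431 205  76  74] mid [0.5855 0.2137 0.0105] ext [0.0473 0.0478]
[304 224  46  44] mid [0.4962 0.2112 0.0107] ext [0.0284 0.0282]
[607 297  33 126] mid [0.7144 0.1212 0.01  ] ext [0.0034 0.104 ]
upper [0.4469 0.1699 0.013 ] [0.6304 0.3477 0.019 ]
```

View pics/n_d.png

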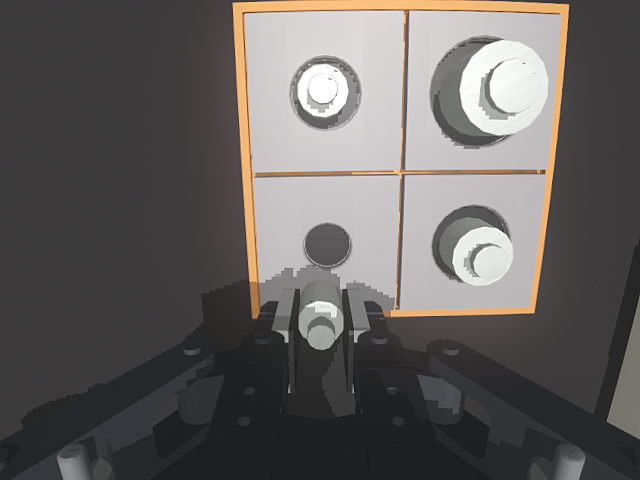

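The three placed weights stand centred in their wells, at about (323,90), (505,85) and (488,255). Weight d is held upright just below its empty well at (327,244).

Request:
{"name": "carry_out", "arguments": {
  "series": "0.0013 -0.0005 -0.02 0;0 0 -0.025 0;0 0 -0.018 0;0 0 -0.01 0;0 0 -0.006 0;0 0 -0.0035 0;0 0 -0.0005 0;0 0 0 0;0 0 0 0"
}}

```text
time: 31.1
tool_pos: [0.4963, 0.2114, 0.0366]
tcp_rot: [2.221, 2.221, 0.001]
wrist_force: [0.3, 0.2, -0.9]
width: 0.194
grip_force: 24.5
```

Request:
{"name": "carry_out", "arguments": {
  "series": "0 0 -0.0008 0;0 0 -0.0007 0;0 0 -0.0003 0;0 0 0 0;0 0 0 0"
}}

```text
time: 31.72
tool_pos: [0.4962, 0.2113, 0.035]
tcp_rot: [2.221, 2.221, 0.0]
wrist_force: [-1.6, -1.5, 5.2]
width: 0.191
grip_force: 25.0
```

Request:
{"name": "carry_out", "arguments": {
  "series": "0 0 0 0;0 0 0 0;0 0 0 0;0 0 0.01 0;0 0 0.03 0;0 0 0.05 0;0 -0.02 0.03 0;0 -0.04 0.02 0;0 -0.04 0 0;0 -0.03 0 0;0 0 0 0;0 0 0 0",
  "jaw": -0.1
}}

```text
time: 33.22
tool_pos: [0.4961, 0.0816, 0.1747]
tcp_rot: [2.222, 2.221, 0.001]
wrist_force: [-0.6, 1.4, -0.8]
width: 0.451
grip_force: 0.0
```

Run:
```python
from workcell import eyes
from h import *
p,d=eyes.read_camera("wrist"); cv2.imwrite("pics/end.png",p)
p,d=eyes.read_camera("scene"); cv2.imwrite("pics/end_s.png",p[60:480,150:500])
W=cloud(d,eyes.get_calibration("scene")).reshape(-1,3)
for k,h,x,y in[("a",.047,.5836,.3009),("b",.038,.585,.2122),("c",.035,.4937,.2996),("d",.034,.496,.2098)]:
    m=(np.hypot(W[:,0]-x,W[:,1]-y)<.025)&(abs(W[:,2]-h-.01)<.004); print(k,m.sum(),W[m].mean(0)-[x,y,h+.01])
```

```text
a 202 [ 0.0012  0.0008 -0.0002]
b 111 [ 0.0006  0.0008 -0.0003]
c 63 [ 0.0009  0.0016 -0.0002]
d 29 [-0.0002  0.0019 -0.0004]
```

View pics/end_s.png

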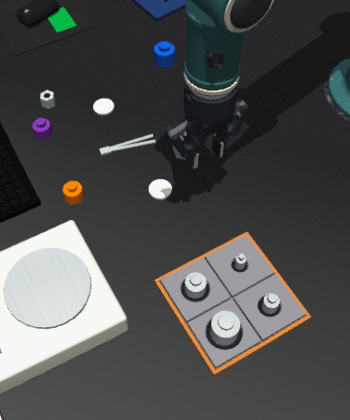

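All four weights stand in their own wells, within 2 mm of centre and at the right height.

```bash
python3 -c "
from workcell import bot
print(bot.finish_job())"
```

```text
the job is handed in; nothing more can be done
None
```

All four round weights are standing upright in their own nests, within about 2 mm of centre by the last camera check; the hex weights were never touched and the job was handed in at about 33 s, with no verdict returned.

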